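# First in, first out: rotate the spare-part cartons in the sloped feed lane

## Task

In the sloped feed lane on the repair bench, take out the oldest carton, the one at the low front end against the stop, and set it down upright on the blue mat without dropping it; the carton behind it slides down by itself. Then take the new carton of the same shape that stands on the bench and lower it into the upper, rear part of the lane, lined up with the lane and behind the carton left there, and let go so that it slides down against it.

Things in the scene. Friction and masses are not known exactly. Their poses are not given: they have to be found in the camera images.
- oldest_center (a point): Centre (half-way up) of the oldest carton: plain cardboard box, 55 long, 40 wide, 60 tall, 0.13 kg, at the low front end of the lane against the stop, tilted 20 degrees with it; an identical carton stands right behind. Axes: x along its length (uphill at the start), y across its width, z out of its top. Grip across the 40 mm width, in the upper half to clear the rails.
- fresh_center (a point): Centre (half-way up) of the new carton: same size (55 x 40 x 60 mm), mass and axes. It stands upright on the bench in a row with two bystanders, in any order: a lower flat carton (80 x 56 x 34 mm) and a squat white jar (52 mm wide, 55 tall). Its broad (55 mm) sides are free for the fingers.
- lane: Sloped lane of a fixed grey rack. Origin: mid-width on its floor at the stop's inner face, 40 mm above the bench. x: uphill (20 degrees, away from the robot), y: across, z: square to the floor. Floor 200 mm long, 60 wide between 8 mm high rails; stop 22 mm high. Slick: cartons slide down by themselves to the stop or the next carton. First place has its centre 28 mm uphill of the stop, second 83 mm.
- mat: The blue repair mat, 160 mm (its x) by 130 mm (its y) and 4 mm thick, fixed flat on the bench; origin at the centre of its underside, z up.

How it is judged:
On the way, in this order (a step that is already met when the one before it is completed fails the run):
1. the oldest carton is lowered onto the mat in the gripper (its underside within 15 mm of the mat), not dropped (x of oldest_center in the frame of mat between -0.07 and 0.07 m and y of oldest_center in the frame of mat between -0.055 and 0.055 m and height (world z) of oldest_center below 0.05 m and contact force between oldest and the fingers above 0.2 N), for 0.05 s.
2. the new carton is lowered in the gripper into the lane, behind the carton left there (its centre within 55 mm of the floor of the lane) (x of fresh_center in the frame of lane between 0.065 and 0.2 m and y of fresh_center in the frame of lane between -0.02 and 0.02 m and angle between the y axis of fresh_center and the y axis of lane, either way round below 0.3 rad and z of fresh_center in the frame of lane below 0.055 m and contact force between fresh and the fingers above 0.2 N), for 0.05 s.
At the end, for the whole second after the job is handed in: Oldest carton upright (10 degrees) and still on the mat, its centre 10 mm or more inside the edge. New carton still on the lane floor behind the one left there: centre 70 to 98 mm uphill of the stop, within 20 mm of the lane's middle, in line within 17 degrees (x of oldest_center in the frame of mat between -0.07 and 0.07 m and y of oldest_center in the frame of mat between -0.055 and 0.055 m and height (world z) of oldest_center between 0.028 and 0.044 m and angle between oldest_center's own z axis and vertical below 0.17 rad and linear speed of each of oldest, fresh below 0.02 m/s and x of fresh_center in the frame of lane between 0.07 and 0.098 m and y of fresh_center in the frame of lane between -0.02 and 0.02 m and angle between the y axis of fresh_center and the y axis of lane, either way round below 0.3 rad and z of fresh_center in the frame of lane between 0.022 and 0.04 m and angle between the z axis of fresh_center and the z axis of lane, either way round below 0.17 rad); the robot touches nothing.
It also fails if it takes over 64 s, if anything falls off the work surface, if the arm or the gripper's body presses on something with over 40 N, if the wrist force passes 120 N, or if a joint passes its speed limit or range.

## Robot

A 6-joint arm with a two-finger parallel gripper is mounted at the origin on the work surface. World frame = base frame: x ahead of the robot, y to its left, z up, the work surface at z = 0. Lengths are in m, angles in rad, forces in N, time in s.
With the tool pointing down it reaches from about 0.35 to 0.8 m from the base axis. Payload 7.3 kg.
Tool frame: the origin (TCP) lies on the centre line of the jaws, within the pads' length; the fingertips stand 19 mm ahead of it and the grasp point (between the pads) is the TCP; z points along the fingers, y is the line along which they close (so a half turn about z gives the same grasp; the last joint's range is limited). The gripper opens to 85 mm and grips with 20 to 120 N. Pads are 22 mm wide; open, the fingers measure 114 mm over their backs; the gripper's body (76 mm by 85 mm) begins 54 mm behind the grasp point. The pads swing forward as they close: fully open they stand 13 mm farther back than shut.
Start: joints at [-1.389, 0.342, 1.524, -0, 1.275, -0.146], TCP at [0.169, -0.497, 0.25] pointing down, gripper open.
Joint ranges: [-2.53, 2.53], [-0.77, 2.02], [0.04, 2.7], [-1, 4.14], [0.28, 2.66], [-3.11, 3.11]. Speed limits (rad/s): [2.57, 2.57, 3.14, 3.14, 3.14, 3.14].

## Interface

Orientations are given as a rotation vector (axis times angle).
In Python, from bench import arm gives the robot as it stands.
- The arm moves only by the tool move_arm, never from a script. Its arguments are lists of equal length, an entry for each row: "delta_pos": the shift along the tool's x, y, z normalised to -1 to 1, where 1 is 0.08 m, a list of three; "rotation": the turn, a rotation vector about the tool's x, y, z normalised to -1 to 1, where 1 is 2 rad, a list of three. A call has 1 to 20 rows; each row is the pose to reach, as a shift and turn from the pose commanded when the call began, along the tool's axes at that moment; what a row does not reach only later rows make up. A row lasts 1/12 s, in which the tool goes at most 41.7 mm and 7.16 degrees, less where a joint would pass 70% of its speed; a pose out of reach is approached as far as the arm can. A call with a number of a shift or a turn outside -1 to 1 is refused whole. A call with a gripper value outside its range is refused whole. "fingers" is the closure, from -1 (fully open) to 1 (shut), set as the call begins (left out, the last holds). The fingers move at their own pace and stop on an object; the grip force is fixed at half the most. Time passes only in rows, so rows that repeat a pose let the fingers close. It gives the time, the measured TCP pose, the force, the opening and the grip force at its end, in the units of the state.
- arm.get_state(): the state, without advancing time (a new reading comes with each control period).
- arm.camera(name): name is "scene" or "top" or "wrist"; returns the picture (400x640x3 uint8, red, green, blue); there is no depth.
- arm.camera_params(name): a dict with "K" (3x3 intrinsics, pixels), "rvec" (rotation vector, rad) and "tvec" (3), from world to camera coordinates, as OpenCV has them. Camera axes: x right, y down, z forward; pixel columns grow to the right and rows downward; lengths in m; the calibration is good to about 2 mm. A picture is of the moment at which its call begins: read the wrist's pose just before it. camera_params takes no time and is no camera call; for the wrist camera it gives the pose at the moment of the call.
- arm.sign_off(): hands the job in; it is judged then, once.
Trained networks look in the newest picture that a camera, given by its name, has taken for a name from the list of things; names that differ only in an ending like _2 or _b are one class to them, and where a whole thing is asked for, a point or a joint stands for the part that bears it (a point fixed in the world has none). Each returns a list of dicts, best first, with "p" (0 to 1); they miss things now and then, are a little off and sometimes report something else, mostly with a low value. They report only what shows in the picture. A call takes as long as a camera call.
- arm.recognise(name, camera): "xyz" ([x, y, z] in m, in world coordinates, good to about 4 mm: the middle of the surface that is visible of it).
- arm.place_of(name, camera): "xyz" ([x, y, z] in m, in world coordinates, good to about 4 mm: a listed point, or the origin of a listed thing).
The state is a dict: "time_s": time; "joints": joint angles; "joint_velocities": joint speeds; "effort": joint torques, N m; "tool_pos": TCP position; "ee_rot": TCP orientation; "ft_force": force on the tool from outside, world axes, zero at the start; "moment": the same for the moment, N m; "gripper_width": finger opening in m; "grip_force": force on a finger pad.
Only numpy, scipy, OpenCV 4.12 (cv2) and the standard library are available. Lean on these libraries where they do the work, as an engineer would, in place of code of your own. Each camera call takes 0.05 s, during which the arm holds its last target. There are 200 camera calls.

## Working session

There is one attempt and no reset: what is moved stays moved. The work goes in short steps, Python scripts to look and compute and a tool call to move; the robot and the scene stay as the last step left them, time stands still between calls to the robot, and variables do not carry over. Pictures are saved under pics/ and viewed, at most 10 in all, crops included, and the job is handed in when it is done.

Besides the shell and the picture viewer there is one more tool, called after ">>>" in YAML: its name, and indented under it one key for each argument. move_arm: Moves the arm, as the interface text tells. Its arguments: {"type":"object","properties":{"delta_pos":{"type":"array","items":{"type":"array","items":{"type":"number","minimum":-1,"maximum":1}}},"rotation":{"type":"array","items":{"type":"array","items":{"type":"number","minimum":-1,"maximum":1}}},"fingers":{"type":"number"}},"required":["delta_pos","rotation"]}

```bash
mkdir -p pics; ls; python3 - <<'E'
from bench import arm
import cv2,numpy as np
s=arm.get_state(); print(s['time_s'],s['tool_pos'],s['ee_rot'],s['gripper_width'])
for c in ['scene','top']:
    im=arm.camera(c); cv2.imwrite(f'pics/{c}0.png',im[:,:,::-1])
    p=arm.camera_params(c); print(c,{k:np.round(v,4).tolist() for k,v in p.items()})
    for n in ['oldest_center','fresh_center','lane','mat']:
        for f in (arm.recognise,arm.place_of):
            print(n,f.__name__,[(np.round(d['xyz'],3).tolist(),round(d['p'],2)) for d in f(n,c)][:4])
E
```

```text
pics
0.0 [ 0.16898231 -0.49665719  0.24962522] [-3.09792387e+00 -5.12361280e-01  2.44634333e-05] 0.08542786691280217
scene {'K': [[451.9432, 0.0, 311.3072], [0.0, 451.9432, 205.016], [0.0, 0.0, 1.0]], 'rvec': [1.9216, 1.0872, -0.5684], 'tvec': [-0.2469, -0.1933, 1.2161]}
oldest_center call [([0.46, 0.131, 0.083], 0.94), ([0.552, -0.038, -0.002], 0.43), ([0.576, 0.149, 0.092], 0.36)]
oldest_center call [([0.461, 0.149, 0.075], 0.78), ([0.447, 0.152, 0.04], 0.45)]
fresh_center call [([0.539, -0.277, 0.046], 0.96), ([0.463, 0.13, 0.083], 0.34)]
fresh_center call [([0.52, -0.271, 0.03], 0.68), ([0.54, -0.034, -0.003], 0.21)]
lane call [([0.577, 0.148, 0.093], 0.87)]
lane call [([0.44, 0.152, 0.041], 0.69)]
mat call [([0.553, -0.036, 0.001], 0.68)]
mat call [([0.541, -0.031, -0.002], 0.7)]
top {'K': [[481.9925, 0.0, 319.5926], [0.0, 481.9925, 200.9303], [0.0, 0.0, 1.0]], 'rvec': [2.1944, -2.1649, 0.0628], 'tvec': [-0.0488, 0.5174, 1.111]}
oldest_center call [([0.453, 0.149, 0.105], 0.73)]
oldest_center call [([0.461, 0.154, 0.08], 0.61)]
fresh_center call [([0.521, -0.264, 0.058], 0.6)]
fresh_center call [([0.521, -0.272, 0.029], 0.59)]
lane call [([0.576, 0.17, 0.089], 0.74)]
lane call [([0.448, 0.153, 0.04], 0.94)]
mat call [([0.537, -0.03, 0.008], 0.69), ([0.521, -0.267, 0.058], 0.58)]
mat call [([0.537, -0.033, 0.001], 0.75)]
```

View pics/scene0.png

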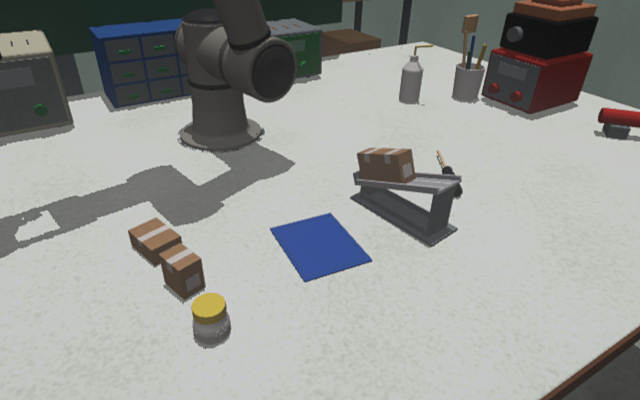

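View pics/top0.png

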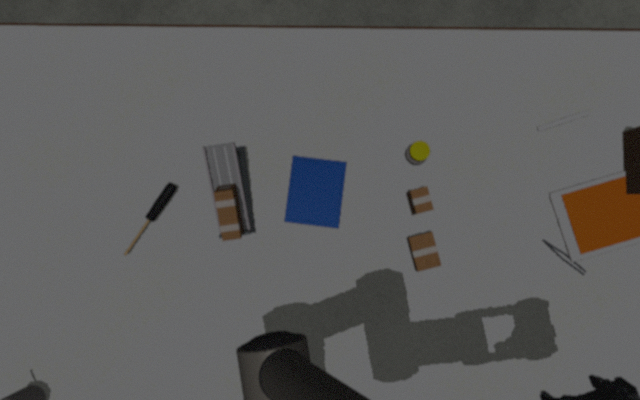

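The pictures show the lane with two cartons (scene 385,165; top 228,212), the mat (scene 320,245; top 316,191), and the row of flat carton, new carton (scene 182,270; top 420,200) and jar. The networks agree with this. Next I fit box silhouettes to get positions and yaw.

```bash
cat > h.py <<'E'
import cv2,numpy as np
from scipy.spatial.transform import Rotation as R
from scipy.optimize import minimize
from bench import arm
def brown(im,roi):
    hsv=cv2.cvtColor(im,cv2.COLOR_RGB2HSV); m=((hsv[...,0]>4)&(hsv[...,0]<20)&(hsv[...,1]>75)).astype(np.uint8)
    x0,y0,x1,y1=roi; o=np.zeros_like(m); o[y0:y1,x0:x1]=m[y0:y1,x0:x1]
    o=cv2.morphologyEx(o,cv2.MORPH_OPEN,np.ones((2,2)))
    pts=cv2.findNonZero(o); return cv2.convexHull(pts).reshape(-1,2).astype(float), int(o.sum())
def corners(size): return np.array([[a,b,c] for a in(-.5,.5) for b in(-.5,.5) for c in(-.5,.5)])*size
def proj(P,p): return cv2.projectPoints(P,p['rvec'],p['tvec'],p['K'],None)[0].reshape(-1,2)
def iou(h,q):
    A=cv2.convexHull(h.astype(np.float32));B=cv2.convexHull(q.astype(np.float32))
    a,b=cv2.contourArea(A),cv2.contourArea(B);i=cv2.intersectConvexConvex(A,B)[0];return i/(a+b-i)
def grow(h):  # pixel centres -> pixel edges
    return np.vstack([h+d for d in ([-.5,-.5],[.5,-.5],[-.5,.5],[.5,.5])])
def fit(views,size,posef,x0,step):
    f=lambda v:-sum(iou(h,proj(posef(v,corners(size)),p)) for h,p in views)/len(views)
    sim=np.vstack([x0]+[np.array(x0)+np.eye(len(x0))[i]*step[i] for i in range(len(x0))])
    r=minimize(f,x0,method='Nelder-Mead',options=dict(initial_simplex=sim,xatol=1e-5,fatol=1e-5));return r.x,-r.fun
E
python3 - <<'E'
from h import *
P={c:arm.camera_params(c) for c in('top','scene')}
I={c:cv2.imread(f'pics/{c}0.png')[:,:,::-1].copy() for c in P}
hull=lambda c,roi:(grow(brown(I[c],roi)[0]),P[c])
ft=hull('top',(400,178,440,222)); 
lt=hull('top',(200,175,250,250)); ls=hull('scene',(345,140,425,190))
for n,v in(('fresh',ft),('lt',lt),('ls',ls)): print(n,cv2.boundingRect(v[0].astype(np.float32)))
up=lambda v,c:R.from_euler('z',v[2]).apply(c)+[v[0],v[1],.03]
for y0 in(-.3,0,.3): print('fresh',fit([ft],(.055,.04,.06),up,[.52,-.27,y0],[.01,.01,.2]))
def ln(v,c):
    q=R.from_euler('z',v[2])*R.from_euler('y',-np.radians(20))
    return q.apply(c+[.0555,0,.03])+[v[0],v[1],.04]
for V in([lt],[ls],[lt,ls]):print('lane',fit(V,(.11,.04,.06),ln,[.445,.153,.05],[.01,.01,.1]))
p=P['top'];hsv=cv2.cvtColor(I['top'],cv2.COLOR_RGB2HSV)
m=((hsv[...,0]>100)&(hsv[...,0]<130)&(hsv[...,1]>120)).astype(np.uint8);m[:,:270]=0;m[:,360:]=0
px=cv2.findNonZero(m).astype(np.float64)
n=cv2.undistortPoints(px,p['K'],None).reshape(-1,2);Rm=cv2.Rodrigues(p['rvec'])[0];C=-Rm.T@np.ravel(p['tvec'])
d=np.c_[n,np.ones(len(n))]@Rm;w=C+d*((.004-C[2])/d[:,2])[:,None]
print('cam',C,'mat',cv2.minAreaRect(w[:,:2].astype(np.float32)*1000))
s=arm.get_state();print(R.from_rotvec(s['ee_rot']).as_matrix().round(4))
E
```

```text
fresh (408, 187, 25, 27)
lt (214, 185, 28, 56)
ls (360, 149, 56, 35)
fresh (array([ 0.51922284, -0.27309127,  0.2583126 ]), np.float64(0.8934499089382971))
fresh (array([ 0.51922242, -0.27309134,  0.25825796]), np.float64(0.8934524691489253))
fresh (array([ 0.5192363 , -0.27310473,  0.25627061]), np.float64(0.8933376038802079))
lane (array([0.44459994, 0.14872187, 0.15508208]), np.float64(0.8926394118459384))
lane (array([ 0.45096052,  0.188269  , -0.28912054]), np.float64(0.6904557682302709))
lane (array([0.44571371, 0.14998548, 0.14753248]), np.float64(0.710567729744985))
cam [ 0.43904391 -0.05641154  1.14385386] mat ((541.837646484375, -30.718826293945312), (126.01940155029297, 155.90362548828125), 83.66316223144531)
[[ 9.468e-01  3.220e-01  0.000e+00]
 [ 3.220e-01 -9.468e-01 -1.000e-04]
 [-0.000e+00  1.000e-04 -1.000e+00]]
```

>>> move_arm:
  delta_pos:
    - [0.45,-0.2,0]
    - [0.9,-0.4,0]
    - [0.9,-0.4,0]
  rotation:
    - [0,0,0.02]
    - [0,0,0.035]
    - [0,0,0.035]

```text
time_s: 1.15
tool_pos: [0.2303, -0.4396, 0.2503]
ee_rot: [-3.113, -0.406, -0.003]
ft_force: [0.5, 0.4, -0.2]
gripper_width: 0.0854
grip_force: 0.0
```

>>> move_arm:
  delta_pos:
    - [0.45,-0.2,0]
    - [0.9,-0.4,0]
  rotation:
    - [0,0,0]
    - [0,0,0]

```text
time_s: 1.32
tool_pos: [0.2885, -0.3943, 0.2504]
ee_rot: [3.115, 0.4, 0.0]
ft_force: [1.9, -0.7, -0.1]
gripper_width: 0.0853
grip_force: 0.0
```

>>> move_arm:
  delta_pos:
    - [0.45,-0.2,0]
    - [0.9,-0.4,0]
  rotation:
    - [0,0,0]
    - [0,0,0]

```text
time_s: 1.48
tool_pos: [0.3508, -0.3439, 0.2505]
ee_rot: [3.115, 0.403, 0.0]
ft_force: [0.4, -0.7, -0.3]
gripper_width: 0.0849
grip_force: 0.0
```

>>> move_arm:
  delta_pos:
    - [0.45,-0.2,0]
    - [0.9,-0.4,0]
  rotation:
    - [0,0,0]
    - [0,0,0]

```text
time_s: 1.65
tool_pos: [0.4125, -0.2944, 0.2505]
ee_rot: [3.115, 0.404, 0.0]
ft_force: [0.4, -1.5, -0.6]
gripper_width: 0.0855
grip_force: 0.0
```

>>> move_arm:
  delta_pos:
    - [0.45,-0.2,0]
    - [0.9,-0.4,0]
    - [0.9,-0.4,0]
    - [0.9,-0.4,0]
    - [0.9,-0.4,0]
  rotation:
    - [0,0,0]
    - [0,0,0]
    - [0,0,0]
    - [0,0,0]
    - [0,0,0]

```text
time_s: 2.07
tool_pos: [0.4725, -0.2465, 0.2501]
ee_rot: [3.115, 0.405, -0.001]
ft_force: [-0.1, -0.1, -0.8]
gripper_width: 0.0854
grip_force: 0.0
```

```bash
cat >> h.py <<'E'
def look(name):
    s=arm.get_state();p=arm.camera_params('wrist');im=arm.camera('wrist');cv2.imwrite(f'pics/{name}.png',im[:,:,::-1])
    np.savez(f'{name}.npz',im=im,**p);return s,p,im
def plan(pos,rot,frm=None):
    """normalised shift and turn from the present pose (or frm=(pos,R)) to pos, rot"""
    if frm is None: s=arm.get_state();frm=(s['tool_pos'],R.from_rotvec(s['ee_rot']))
    d=frm[1].inv().apply(np.array(pos)-frm[0])/.08; r=(frm[1].inv()*rot).as_rotvec()/2
    print('shift',d.round(3).tolist(),'turn',r.round(3).tolist(),'calls',np.abs(d).max().round(2))
def tool(yaw,tilt=0): # tool x along yaw, pointing down; tilt: square to the lane
    return R.from_euler('z',yaw)*R.from_euler('y',-tilt)*R.from_euler('x',np.pi)
E
python3 - <<'E'
from h import *
s,p,im=look('w1');print(s['time_s'],s['tool_pos'],s['ee_rot'],{k:np.round(v,3).tolist() for k,v in p.items()})
print(proj(np.array([[.519,-.273,.03]]),p),proj(np.array([[.475,.155,.075]]),p))
for f in (arm.recognise,arm.place_of): print([(np.round(d['xyz'],3).tolist(),round(d['p'],2)) for d in f('fresh_center','wrist')][:3])
E
```

```text
2.0667 [ 0.47253168 -0.24647841  0.25010885] [ 3.11521207e+00  4.05170009e-01 -1.08377142e-03] {'K': [[307.33, 0.0, 323.483], [0.0, 307.33, 197.141], [0.0, 0.0, 1.0]], 'rvec': [-2.29, 1.764, 0.268], 'tvec': [-0.358, 0.337, 0.496]}
[[358.77767858 137.02855487]] [[-106.46902272   67.24887242]]
[([0.523, -0.266, 0.06], 0.88)]
[([0.523, -0.27, 0.031], 0.6)]
```

View pics/w1.png

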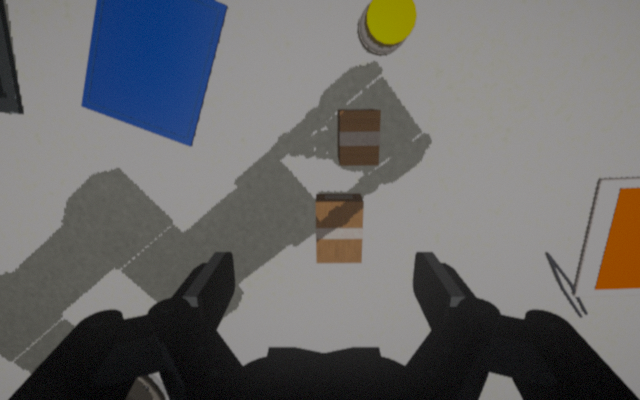

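The wrist view shows the new carton at (359,137), lined up with the tool, with the flat carton at (340,230) and the jar at (388,22). I fit it there and then move on to look at the lane.

```bash
python3 - <<'E'
from h import *
d=dict(np.load('w1.npz'));im=d.pop('im')
h,a=brown(im,(328,95,392,178));print(cv2.boundingRect(h.astype(np.float32)),a)
up=lambda v,c:R.from_euler('z',v[2]).apply(c)+[v[0],v[1],.03]
print(fit([(grow(h),d)],(.055,.04,.06),up,[.52,-.27,.25],[.01,.01,.1]))
E
```

```text
(340, 111, 41, 55) 1593
(array([ 0.5189523 , -0.27130772,  0.29055451]), np.float64(0.9327728006124895))
```

>>> move_arm:
  delta_pos:
    - [0.07,-0.47,-0.02]
    - [0.145,-0.94,-0.05]
  rotation:
    - [0,0,0]
    - [0,0,0]

```text
time_s: 2.38
tool_pos: [0.4638, -0.1722, 0.2538]
ee_rot: [-3.117, -0.395, 0.001]
ft_force: [1.2, 1.2, 0.0]
gripper_width: 0.0855
grip_force: 0.0
```

>>> move_arm:
  delta_pos:
    - [0.07,-0.47,-0.02]
    - [0.145,-0.94,-0.05]
  rotation:
    - [0,0,0]
    - [0,0,0]

```text
time_s: 2.55
tool_pos: [0.4558, -0.0948, 0.2584]
ee_rot: [3.116, 0.399, -0.0]
ft_force: [0.5, 1.0, 0.2]
gripper_width: 0.0855
grip_force: 0.0
```

>>> move_arm:
  delta_pos:
    - [0.07,-0.47,-0.02]
    - [0.145,-0.94,-0.05]
  rotation:
    - [0,0,0]
    - [0,0,0]

```text
time_s: 2.72
tool_pos: [0.448, -0.0189, 0.2626]
ee_rot: [3.116, 0.4, 0.001]
ft_force: [0.4, 0.3, 0.6]
gripper_width: 0.0853
grip_force: 0.0
```

>>> move_arm:
  delta_pos:
    - [0.07,-0.47,-0.02]
    - [0.145,-0.94,-0.05]
  rotation:
    - [0,0,0]
    - [0,0,0]

```text
time_s: 2.88
tool_pos: [0.4402, 0.0568, 0.2666]
ee_rot: [3.116, 0.4, 0.001]
ft_force: [0.9, 0.1, 0.2]
gripper_width: 0.0852
grip_force: 0.0
```

>>> move_arm:
  delta_pos:
    - [0.07,-0.47,-0.02]
    - [0.145,-0.94,-0.05]
    - [0.145,-0.94,-0.05]
    - [0.145,-0.94,-0.05]
    - [0.145,-0.94,-0.05]
  rotation:
    - [0,0,0.02]
    - [0,0,0.05]
    - [0,0,0.05]
    - [0,0,0.05]
    - [0,0,0.05]

```text
time_s: 3.3
tool_pos: [0.433, 0.1311, 0.2703]
ee_rot: [3.131, 0.247, 0.0]
ft_force: [-0.9, -0.5, 0.2]
gripper_width: 0.0853
grip_force: 0.0
```

```bash
python3 - <<'E'
from h import *
s,p,im=look('w2');print(s['time_s'],s['tool_pos'],s['ee_rot'])
for n in('oldest_center','lane'):print([(np.round(d['xyz'],3).tolist(),round(d['p'],2)) for d in arm.place_of(n,'wrist')][:3])
ln=lambda q,u:(R.from_euler('z',q[2])*R.from_euler('y',-np.radians(20))).apply(u)+[q[0],q[1],.04]
L=np.array([[0,-.03,.008],[.2,-.03,.008],[.2,.03,.008],[0,.03,.008]]);B=np.array([[0,-.02,.06],[.11,-.02,.06],[.11,.02,.06],[0,.02,.06]])
o=cv2.resize(im,None,fx=1.25,fy=1.25)[:,:,::-1].copy()
for q,c in(((.4446,.1487,.155),(0,0,255)),):
    for P in(L,B):cv2.polylines(o,[np.int32(proj(ln(q,P),p)*1.25)],True,c,1)
cv2.imwrite('pics/w2o.png',o)
E
```

```text
3.3 [0.43302977 0.1310557  0.27032504] [3.13119778e+00 2.47472861e-01 2.53386693e-04]
[([0.46, 0.158, 0.082], 0.87)]
[]
```

View pics/w2o.png

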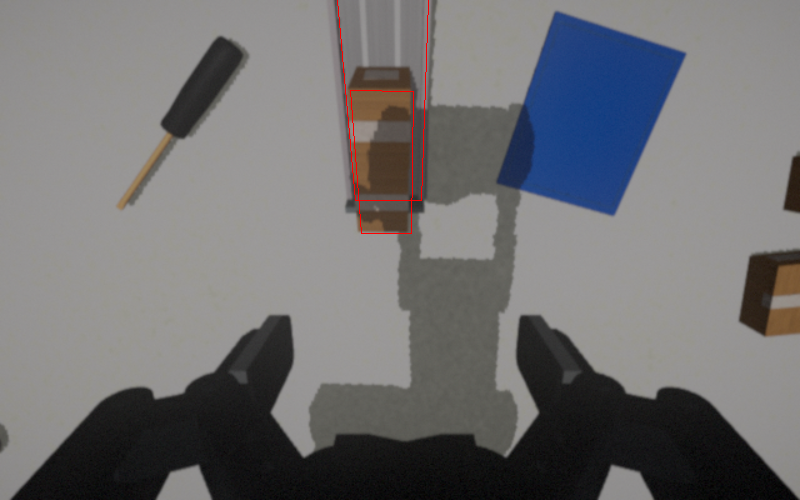

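The lane fit lines up well: the carton block spans x 350–413, y 90–233 in this view. I refine it once with this view and plan the grasp.

```bash
python3 - <<'E'
from h import *
d=dict(np.load('w2.npz'));im=d.pop('im')
h,a=brown(im,(272,50,338,190));print(cv2.boundingRect(h.astype(np.float32)),a)
q=lambda y:R.from_euler('z',y)*R.from_euler('y',-np.radians(20))
ln=lambda v,c:q(v[2]).apply(c+[.0555,0,.03])+[v[0],v[1],.04]
v,f=fit([(grow(h),d)],(.11,.04,.06),ln,[.4446,.15,.155],[.01,.01,.1]);print(v,f)
for v in (v,(.4447,.150,.155)):
  for z in(.12,.04):
    plan(q(v[2]).apply([.027,0,z])+[v[0],v[1],.04],tool(v[2],np.radians(20)))
E
```

```text
(279, 55, 51, 131) 4216
[0.44375293 0.15085737 0.14455969] 0.9697698051101281
shift [-0.026, -0.235, 1.352] turn [-0.001, 0.175, 0.005] calls 1.35
shift [0.316, -0.231, 2.292] turn [-0.001, 0.175, 0.005] calls 2.29
shift [-0.016, -0.22, 1.352] turn [0.0, 0.175, 0.0] calls 1.35
shift [0.326, -0.22, 2.292] turn [0.0, 0.175, 0.0] calls 2.29
```

>>> move_arm:
  delta_pos:
    - [0,-0.1,0.2]
    - [-0.02,-0.23,0.45]
    - [-0.02,-0.23,0.7]
    - [-0.02,-0.23,0.7]
    - [-0.02,-0.23,0.7]
  rotation:
    - [0,0.05,0]
    - [0,0.1,0]
    - [0,0.15,0.005]
    - [0,0.175,0.005]
    - [0,0.175,0.005]

```text
time_s: 3.87
tool_pos: [0.4259, 0.1485, 0.2125]
ee_rot: [-3.06, -0.224, -0.536]
ft_force: [0.6, -0.1, -0.1]
gripper_width: 0.0852
grip_force: 0.0
```

>>> move_arm:
  delta_pos:
    - [-0.12,0,0.3]
    - [-0.23,0,0.61]
    - [-0.23,0,0.61]
    - [-0.23,0,0.61]
    - [-0.23,0,0.61]
  rotation:
    - [0,0,0]
    - [0,0,0]
    - [0,0,0]
    - [0,0,0]
    - [0,0,0]

```text
time_s: 4.28
tool_pos: [0.4295, 0.1496, 0.1635]
ee_rot: [-3.058, -0.225, -0.543]
ft_force: [0.1, -0.4, 0.2]
gripper_width: 0.0853
grip_force: 0.0
```

```bash
cat >> h.py <<'E'
LQ=R.from_euler('z',.147)*R.from_euler('y',-np.radians(20));LO=np.array([.444,.151,.04])
lane=lambda u:LQ.apply(u)+LO
E
python3 - <<'E'
from h import *
s=arm.get_state();print(s['tool_pos'],LQ.inv().apply(s['tool_pos']-LO),s['ft_force'])
plan(lane([.027,0,.04]),tool(.147,np.radians(20)))
E
```

```text
[0.42945468 0.14961388 0.16347596] [0.02851976 0.0007593  0.12102002] [ 0.0525671  -0.42470048  0.24032833]
shift [-0.021, 0.011, 1.013] turn [-0.001, -0.001, -0.0] calls 1.01
```

>>> move_arm:
  delta_pos:
    - [-0.02,0.01,0.25]
    - [-0.02,0.01,0.5]
    - [-0.02,0.01,0.7]
    - [-0.02,0.01,0.85]
    - [-0.02,0.01,1.0]
    - [-0.02,0.01,1.0]
    - [-0.02,0.01,1.0]
  rotation:
    - [0,0,0]
    - [0,0,0]
    - [0,0,0]
    - [0,0,0]
    - [0,0,0]
    - [0,0,0]
    - [0,0,0]

```text
time_s: 4.87
tool_pos: [0.4547, 0.153, 0.0873]
ee_rot: [-3.058, -0.226, -0.542]
ft_force: [-0.0, 0.2, 0.6]
gripper_width: 0.0853
grip_force: 0.0
```

>>> move_arm:
  delta_pos:
    - [0,0,0]
    - [0,0,0]
    - [0,0,0]
    - [0,0,0]
    - [0,0,0]
    - [0,0,0]
    - [0,0,0]
    - [0,0,0]
    - [0,0,0]
    - [0,0,0]
    - [0,0,0]
    - [0,0,0]
  rotation:
    - [0,0,0]
    - [0,0,0]
    - [0,0,0]
    - [0,0,0]
    - [0,0,0]
    - [0,0,0]
    - [0,0,0]
    - [0,0,0]
    - [0,0,0]
    - [0,0,0]
    - [0,0,0]
    - [0,0,0]
  fingers: 1

```text
time_s: 5.87
tool_pos: [0.4539, 0.1531, 0.0874]
ee_rot: [-3.058, -0.226, -0.543]
ft_force: [-3.4, -0.9, 7.4]
gripper_width: 0.0399
grip_force: 60.7
```

>>> move_arm:
  delta_pos:
    - [0,0,-0.1]
    - [0,0,-0.25]
    - [0,0,-0.4]
    - [0,0,-0.55]
    - [0,0,-0.7]
    - [0,0,-0.85]
    - [0,0,-1.0]
    - [0,0,-1.0]
  rotation:
    - [0,0,0]
    - [0,0,0]
    - [0,0,0]
    - [0,0,0]
    - [0,0,0]
    - [0,0,0]
    - [0,0,0]
    - [0,0,0]

```text
time_s: 6.53
tool_pos: [0.4265, 0.149, 0.1637]
ee_rot: [-3.057, -0.227, -0.545]
ft_force: [0.1, 0.1, -0.8]
gripper_width: 0.0396
grip_force: 60.8
```

```bash
python3 - <<'E'
from h import *
im=arm.camera('scene');cv2.imwrite('pics/s1.png',cv2.resize(im[60:260,230:530],None,fx=2,fy=2,interpolation=cv2.INTER_CUBIC)[:,:,::-1])
s=arm.get_state();print(s['tool_pos'],s['gripper_width'])
# mat centre, its axes near yaw 83.7-90 -> pick tool yaw 0
m=np.array([.541,-.031,0])
for yaw in(0,-.11,): 
    plan([m[0],m[1],.12],tool(yaw))
    plan([m[0],m[1],.046],tool(yaw),(np.array([m[0],m[1],.12]),tool(yaw)))
E
```

```text
[0.426596   0.14897552 0.16273661] 0.03945666141265467
shift [0.833, 2.437, 0.871] turn [-0.014, -0.176, 0.073] calls 2.44
shift [0.0, -0.0, 0.925] turn [0.0, 0.0, 0.0] calls 0.92
shift [0.833, 2.437, 0.871] turn [-0.024, -0.175, 0.128] calls 2.44
shift [-0.0, -0.0, 0.925] turn [0.0, 0.0, 0.0] calls 0.92
```

View pics/s1.png

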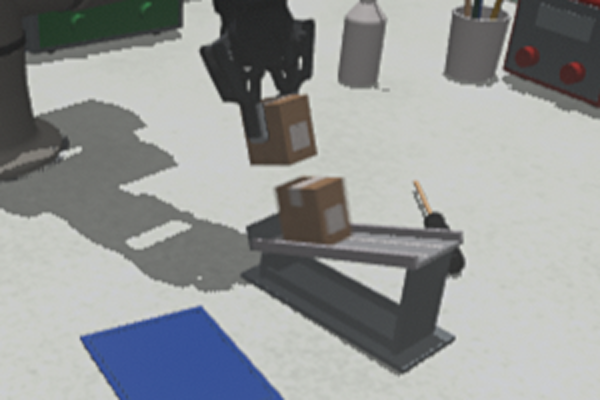

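The oldest carton is held and clear, and the other one sits on the lane floor. I level the tool and carry the carton to the mat.

>>> move_arm:
  delta_pos:
    - [0,0,-0.2]
    - [0,0,-0.4]
    - [0,0,-0.6]
    - [0,0,-0.6]
    - [0,0,-0.6]
    - [0,0,-0.6]
  rotation:
    - [0,-0.04,0]
    - [0,-0.08,0]
    - [0,-0.12,0]
    - [0,-0.16,0]
    - [0,-0.175,0]
    - [0,-0.175,0]

```text
time_s: 7.08
tool_pos: [0.4113, 0.1464, 0.2061]
ee_rot: [-3.132, -0.232, 0.002]
ft_force: [0.6, 0.1, -1.2]
gripper_width: 0.0398
grip_force: 60.8
```

>>> move_arm:
  delta_pos:
    - [0.1,0.2,0]
    - [0.21,0.4,0]
    - [0.32,0.6,0]
    - [0.43,0.815,0]
  rotation:
    - [0,0,0]
    - [0,0,0]
    - [0,0,0]
    - [0,0,0]

```text
time_s: 7.42
tool_pos: [0.4537, 0.0865, 0.2057]
ee_rot: [-3.131, -0.233, 0.001]
ft_force: [-0.1, -0.5, -0.1]
gripper_width: 0.0396
grip_force: 60.8
```

>>> move_arm:
  delta_pos:
    - [0.1,0.2,0]
    - [0.21,0.4,0]
    - [0.32,0.6,0]
    - [0.43,0.815,0]
  rotation:
    - [0,0,0]
    - [0,0,0]
    - [0,0,0]
    - [0,0,0]

```text
time_s: 7.75
tool_pos: [0.4974, 0.027, 0.2055]
ee_rot: [-3.131, -0.232, 0.001]
ft_force: [1.2, 0.7, -0.5]
gripper_width: 0.0393
grip_force: 60.8
```

>>> move_arm:
  delta_pos:
    - [0.1,0.2,0.1]
    - [0.21,0.4,0.3]
    - [0.32,0.6,0.6]
    - [0.43,0.815,0.9]
    - [0.43,0.815,0.9]
    - [0.43,0.815,0.9]
    - [0.43,0.815,0.9]
  rotation:
    - [0,0,0]
    - [0,0,0]
    - [0,0,0]
    - [0,0,0]
    - [0,0,0]
    - [0,0,0]
    - [0,0,0]

```text
time_s: 8.33
tool_pos: [0.5407, -0.0313, 0.1343]
ee_rot: [-3.131, -0.232, 0.001]
ft_force: [0.7, -0.4, -1.0]
gripper_width: 0.0393
grip_force: 60.9
```

```bash
python3 - <<'E'
from h import *
s,p,im=look('w3')
for c in('wrist','top'):
    if c=='top':t=arm.camera('top')
    print([(np.round(d['xyz'],3).tolist(),round(d['p'],2)) for n in('oldest_center','mat') for d in arm.place_of(n,c)][:5])
print(s['tool_pos'],s['ee_rot'],s['gripper_width'],s['ft_force'])
cv2.imwrite('pics/w3c.png',im)
sc=arm.camera('scene');o=np.hstack([cv2.resize(sc[150:290,230:400],(480,396))[:,:,::-1]]);cv2.imwrite('pics/s2.png',o)
plan([.541,-.031,.049],tool(.147))
E
```

```text
[([0.54, -0.033, 0.004], 0.82)]
[([0.536, -0.033, 0.002], 0.7)]
[ 0.54074579 -0.03131147  0.13432771] [-3.13102926e+00 -2.31898269e-01  8.74994734e-04] 0.039291706729268884 [ 0.68297885 -0.4473337  -1.0256763 ]
shift [-0.005, -0.004, 1.076] turn [-0.001, -0.001, 0.001] calls 1.08
```

View pics/s2.png

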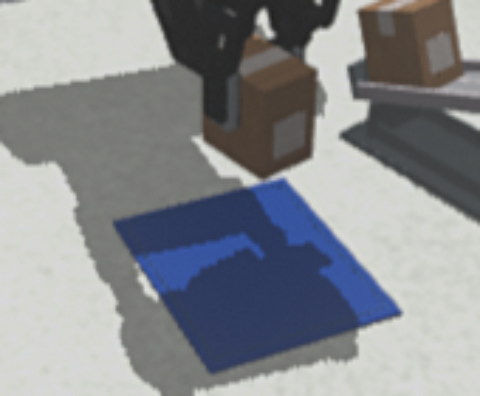

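>>> move_arm:
  delta_pos:
    - [0,0,0.2]
    - [0,0,0.45]
    - [0,0,0.65]
    - [0,0,0.8]
    - [0,0,0.9]
    - [0,0,0.95]
    - [0,0,1.0]
    - [0,0,1.0]
  rotation:
    - [0,0,0]
    - [0,0,0]
    - [0,0,0]
    - [0,0,0]
    - [0,0,0]
    - [0,0,0]
    - [0,0,0]
    - [0,0,0]

```text
time_s: 9.35
tool_pos: [0.5412, -0.0316, 0.0542]
ee_rot: [-3.131, -0.232, 0.0]
ft_force: [-0.9, -0.5, 0.1]
gripper_width: 0.039
grip_force: 60.9
```

>>> move_arm:
  delta_pos:
    - [0,0,0.03]
    - [0,0,0.05]
    - [0,0,0.07]
    - [0,0,0.07]
  rotation:
    - [0,0,0]
    - [0,0,0]
    - [0,0,0]
    - [0,0,0]

```text
time_s: 9.68
tool_pos: [0.5412, -0.0316, 0.0487]
ee_rot: [-3.131, -0.232, 0.0]
ft_force: [-0.6, -0.3, -2.1]
gripper_width: 0.0393
grip_force: 60.9
```

>>> move_arm:
  delta_pos:
    - [0,0,0.015]
    - [0,0,0.03]
    - [0,0,0.03]
  rotation:
    - [0,0,0]
    - [0,0,0]
    - [0,0,0]

```text
time_s: 9.93
tool_pos: [0.5411, -0.0316, 0.0462]
ee_rot: [-3.131, -0.232, 0.001]
ft_force: [0.9, -0.2, -0.4]
gripper_width: 0.0395
grip_force: 60.9
```

>>> move_arm:
  delta_pos:
    - [0,0,0.012]
    - [0,0,0.024]
    - [0,0,0.024]
    - [0,0,0.024]
  rotation:
    - [0,0,0]
    - [0,0,0]
    - [0,0,0]
    - [0,0,0]

```text
time_s: 10.27
tool_pos: [0.5412, -0.0316, 0.0458]
ee_rot: [-3.132, -0.232, -0.001]
ft_force: [-5.9, 1.9, 11.7]
gripper_width: 0.0389
grip_force: 62.5
```

>>> move_arm:
  delta_pos:
    - [0,0,-0.01]
    - [0,0,-0.01]
    - [0,0,-0.01]
    - [0,0,-0.01]
    - [0,0,-0.01]
    - [0,0,-0.01]
    - [0,0,-0.01]
    - [0,0,-0.01]
    - [0,0,-0.01]
    - [0,0,-0.01]
  rotation:
    - [0,0,0]
    - [0,0,0]
    - [0,0,0]
    - [0,0,0]
    - [0,0,0]
    - [0,0,0]
    - [0,0,0]
    - [0,0,0]
    - [0,0,0]
    - [0,0,0]
  fingers: -1

```text
time_s: 11.1
tool_pos: [0.5412, -0.0316, 0.0452]
ee_rot: [-3.131, -0.232, 0.0]
ft_force: [-0.1, 0.4, 0.1]
gripper_width: 0.0855
grip_force: 0.0
```

>>> move_arm:
  delta_pos:
    - [0,0,-0.2]
    - [0,0,-0.5]
    - [0,0,-0.9]
    - [0,0,-1.0]
    - [0,0,-1.0]
  rotation:
    - [0,0,0]
    - [0,0,0]
    - [0,0,0]
    - [0,0,0]
    - [0,0,0]

```text
time_s: 11.52
tool_pos: [0.5428, -0.032, 0.1279]
ee_rot: [-3.133, -0.232, -0.009]
ft_force: [-0.1, -0.6, 0.3]
gripper_width: 0.0853
grip_force: 0.0
```

>>> move_arm:
  delta_pos:
    - [0,0,-0.3]
    - [0,0,-0.6]
    - [0,0,-0.6]
    - [0,0,-0.6]
  rotation:
    - [0,0,0]
    - [0,0,0]
    - [0,0,0]
    - [0,0,0]

```text
time_s: 11.85
tool_pos: [0.5414, -0.0318, 0.1731]
ee_rot: [-3.132, -0.232, -0.001]
ft_force: [-0.1, 0.3, 0.3]
gripper_width: 0.0853
grip_force: 0.0
```

```bash
python3 - <<'E'
from h import *
s,p,im=look('w4');sc=arm.camera('scene');t=arm.camera('top')
print(s['tool_pos'],s['gripper_width'],[(np.round(d['xyz'],3).tolist(),round(d['p'],2)) for n in('oldest_center','fresh_center') for c in('wrist','scene','top') for d in arm.place_of(n,c)[:2]])
o=np.hstack([sc[110:310,100:470],im[0:200,280:640]])[:,:,::-1];cv2.imwrite('pics/s3.png',o)
f=np.array([.519,-.2715,.13]);plan(f,tool(.275))
E
```

```text
[ 0.54137225 -0.03180742  0.17308646] 0.08526799178841993 [([0.54, -0.028, 0.039], 0.82), ([0.547, -0.037, 0.032], 0.59), ([0.544, -0.03, 0.035], 0.48), ([0.524, -0.27, 0.031], 0.62), ([0.519, -0.275, 0.028], 0.6), ([0.521, -0.274, 0.031], 0.69)]
shift [-0.714, 2.924, 0.529] turn [-0.001, 0.0, -0.064] calls 2.92
```

View pics/s3.png

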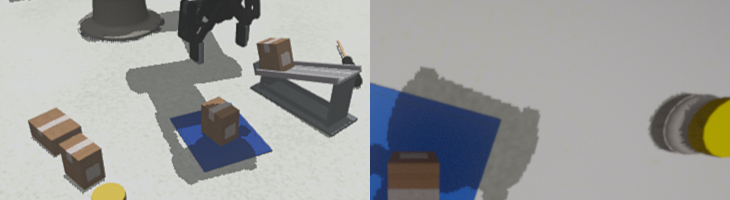

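The oldest carton stands upright mid-mat (crop 220,120) and the remaining one is at the stop. Next is the new carton.

>>> move_arm:
  delta_pos:
    - [-0.06,0.24,0]
    - [-0.15,0.6,0]
    - [-0.238,0.975,0]
  rotation:
    - [0,0,0]
    - [0,0,0]
    - [0,0,0]

```text
time_s: 12.55
tool_pos: [0.5338, -0.1118, 0.173]
ee_rot: [-3.131, -0.236, 0.0]
ft_force: [0.4, -0.4, 0.4]
gripper_width: 0.0858
grip_force: 0.0
```

>>> move_arm:
  delta_pos:
    - [-0.12,0.48,0]
    - [-0.238,0.975,0]
  rotation:
    - [0,0,0]
    - [0,0,0]

```text
time_s: 12.72
tool_pos: [0.5263, -0.1926, 0.1729]
ee_rot: [-3.131, -0.235, 0.0]
ft_force: [0.8, 0.0, -0.8]
gripper_width: 0.0854
grip_force: 0.0
```

>>> move_arm:
  delta_pos:
    - [-0.12,0.48,0]
    - [-0.238,0.975,0.3]
    - [-0.238,0.975,0.53]
    - [-0.238,0.975,0.53]
    - [-0.238,0.975,0.53]
  rotation:
    - [0,0,-0.03]
    - [0,0,-0.06]
    - [0,0,-0.064]
    - [0,0,-0.064]
    - [0,0,-0.064]

```text
time_s: 13.13
tool_pos: [0.5184, -0.2712, 0.1294]
ee_rot: [-3.108, -0.429, 0.004]
ft_force: [0.7, -0.5, 0.6]
gripper_width: 0.0854
grip_force: 0.0
```

```bash
python3 - <<'E'
from h import *
s,p,im=look('w5');cv2.imwrite('pics/w5.png',cv2.polylines(im[:,:,::-1].copy(),[np.int32(proj(R.from_euler('z',.275).apply(corners((.055,.04,.06))[1::2][[0,1,3,2]])+[.519,-.2715,.03],p))],True,(0,0,255),1))
plan([.519,-.2715,.042],tool(.275))
E
```

```text
shift [-0.006, 0.009, 1.109] turn [-0.001, 0.0, 0.0] calls 1.11
```

View pics/w5.png

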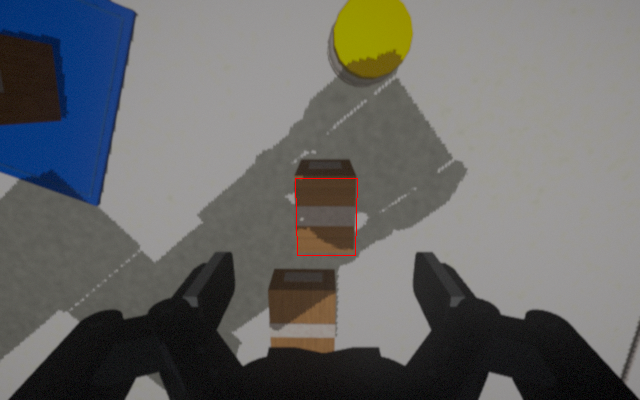

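The carton matches the outline at (326,215), centred between the fingers. Descend and grip.

>>> move_arm:
  delta_pos:
    - [0,0,0.25]
    - [0,0,0.5]
    - [0,0,0.75]
    - [0,0,0.95]
    - [0,0,0.95]
  rotation:
    - [0,0,0]
    - [0,0,0]
    - [0,0,0]
    - [0,0,0]
    - [0,0,0]

```text
time_s: 13.6
tool_pos: [0.5188, -0.2692, 0.053]
ee_rot: [-3.107, -0.434, 0.004]
ft_force: [-1.0, -0.5, -0.5]
gripper_width: 0.0854
grip_force: 0.0
```

>>> move_arm:
  delta_pos:
    - [0,0,0.1]
    - [0,0,0.16]
    - [0,0,0.16]
  rotation:
    - [0,0,0]
    - [0,0,0]
    - [0,0,0]

```text
time_s: 13.85
tool_pos: [0.5196, -0.2711, 0.042]
ee_rot: [-3.11, -0.433, -0.001]
ft_force: [-0.4, -1.1, -0.2]
gripper_width: 0.0853
grip_force: 0.0
```

>>> move_arm:
  delta_pos:
    - [0,0,0]
    - [0,0,0]
    - [0,0,0]
    - [0,0,0]
    - [0,0,0]
    - [0,0,0]
    - [0,0,0]
    - [0,0,0]
    - [0,0,0]
    - [0,0,0]
    - [0,0,0]
    - [0,0,0]
  rotation:
    - [0,0,0]
    - [0,0,0]
    - [0,0,0]
    - [0,0,0]
    - [0,0,0]
    - [0,0,0]
    - [0,0,0]
    - [0,0,0]
    - [0,0,0]
    - [0,0,0]
    - [0,0,0]
    - [0,0,0]
  fingers: 1

```text
time_s: 14.85
tool_pos: [0.5196, -0.2717, 0.0423]
ee_rot: [-3.111, -0.432, -0.001]
ft_force: [-0.5, 0.7, 5.8]
gripper_width: 0.0397
grip_force: 60.9
```

>>> move_arm:
  delta_pos:
    - [0,0,-0.1]
    - [0,0,-0.3]
    - [0,0,-0.6]
    - [0,0,-0.9]
    - [0,0,-1.0]
    - [0,0,-1.0]
  rotation:
    - [0,0,0]
    - [0,0,0]
    - [0,0,0]
    - [0,0,0]
    - [0,0,0]
    - [0,0,0]

```text
time_s: 15.35
tool_pos: [0.5202, -0.2723, 0.1238]
ee_rot: [3.11, 0.432, 0.005]
ft_force: [0.0, 0.1, -1.5]
gripper_width: 0.0393
grip_force: 60.5
```

>>> move_arm:
  delta_pos:
    - [0,0,-0.3]
    - [0,0,-0.6]
    - [0,0,-0.9]
    - [0,0,-1.0]
    - [0,0,-1.0]
  rotation:
    - [0,0,0]
    - [0,0,0]
    - [0,0,0]
    - [0,0,0]
    - [0,0,0]

```text
time_s: 15.77
tool_pos: [0.5197, -0.2721, 0.2024]
ee_rot: [3.112, 0.432, 0.003]
ft_force: [-0.4, -0.4, -2.3]
gripper_width: 0.0393
grip_force: 60.7
```

```bash
python3 - <<'E'
from h import *
s=arm.get_state();print(s['tool_pos'],s['gripper_width'])
q=tool(.147,np.radians(20));a=lane([.115,0,.14]);print(a,lane([.115,0,.05]))
via=[a[0],a[1],.235]
plan(via,tool(.147)); plan(a,q,(np.array(via),tool(.147)))
E
```

```text
[ 0.51972397 -0.27209501  0.20236423] 0.03932927823376433
[0.50353277 0.1598149  0.21088928] [0.5339826  0.16432355 0.12631695]
shift [1.277, -5.25, -0.407] turn [0.0, -0.001, 0.064] calls 5.25
shift [0.0, -0.0, 0.301] turn [0.0, 0.175, 0.0] calls 0.3
```

>>> move_arm:
  delta_pos:
    - [0.05,-0.2,-0.02]
    - [0.12,-0.5,-0.04]
    - [0.213,-0.875,-0.07]
  rotation:
    - [0,0,0]
    - [0,0,0]
    - [0,0,0]

```text
time_s: 16.02
tool_pos: [0.5152, -0.199, 0.2044]
ee_rot: [-3.108, -0.428, 0.006]
ft_force: [0.4, 0.4, -0.5]
gripper_width: 0.0392
grip_force: 60.8
```

>>> move_arm:
  delta_pos:
    - [0.07,-0.29,-0.02]
    - [0.14,-0.58,-0.04]
    - [0.213,-0.875,-0.07]
  rotation:
    - [0,0,0]
    - [0,0,0]
    - [0,0,0]

```text
time_s: 16.27
tool_pos: [0.5124, -0.1254, 0.2105]
ee_rot: [-3.107, -0.432, 0.006]
ft_force: [0.2, -0.1, -0.5]
gripper_width: 0.0398
grip_force: 60.8
```

>>> move_arm:
  delta_pos:
    - [0.07,-0.29,-0.02]
    - [0.14,-0.58,-0.04]
    - [0.213,-0.875,-0.07]
  rotation:
    - [0,0,0]
    - [0,0,0]
    - [0,0,0]

```text
time_s: 16.52
tool_pos: [0.5095, -0.0536, 0.2163]
ee_rot: [-3.108, -0.432, 0.007]
ft_force: [0.5, 0.1, -1.7]
gripper_width: 0.0396
grip_force: 60.8
```

>>> move_arm:
  delta_pos:
    - [0.07,-0.29,-0.02]
    - [0.14,-0.58,-0.04]
    - [0.213,-0.875,-0.07]
  rotation:
    - [0,0,0]
    - [0,0,0]
    - [0,0,0]

```text
time_s: 16.77
tool_pos: [0.5068, 0.0181, 0.222]
ee_rot: [-3.109, -0.432, 0.007]
ft_force: [-0.4, 0.1, -0.3]
gripper_width: 0.0395
grip_force: 60.8
```

>>> move_arm:
  delta_pos:
    - [0.07,-0.29,-0.02]
    - [0.14,-0.58,-0.04]
    - [0.213,-0.875,-0.07]
  rotation:
    - [0,0,0]
    - [0,0,0]
    - [0,0,0]

```text
time_s: 17.02
tool_pos: [0.504, 0.0899, 0.2277]
ee_rot: [-3.109, -0.432, 0.007]
ft_force: [0.0, -0.8, -1.8]
gripper_width: 0.0395
grip_force: 60.8
```

>>> move_arm:
  delta_pos:
    - [0.07,-0.29,-0.02]
    - [0.14,-0.58,-0.04]
    - [0.213,-0.875,-0.07]
    - [0.213,-0.875,-0.07]
    - [0.213,-0.875,-0.07]
  rotation:
    - [0,0,0.02]
    - [0,0,0.04]
    - [0,0,0.064]
    - [0,0,0.064]
    - [0,0,0.064]

```text
time_s: 17.43
tool_pos: [0.5017, 0.1614, 0.2338]
ee_rot: [-3.131, -0.237, 0.006]
ft_force: [0.4, 0.2, -1.8]
gripper_width: 0.0394
grip_force: 61.0
```

>>> move_arm:
  delta_pos:
    - [0,0,0]
    - [0,0,0]
    - [0,0,0]
    - [0,0,0]
    - [0,0,0.1]
    - [0,0,0.1]
  rotation:
    - [0,0.04,0]
    - [0,0.08,0]
    - [0,0.12,0]
    - [0,0.16,0]
    - [0,0.175,0]
    - [0,0.175,0]

```text
time_s: 17.93
tool_pos: [0.5002, 0.159, 0.2251]
ee_rot: [-3.061, -0.226, -0.533]
ft_force: [-0.8, 0.4, -1.5]
gripper_width: 0.0391
grip_force: 60.9
```

```bash
python3 - <<'E'
from h import *
s,p,im=look('w6');t=arm.camera('top');sc=arm.camera('scene')
print(s['time_s'],LQ.inv().apply(s['tool_pos']-LO),s['gripper_width'])
L=np.array([[0,-.03,0],[.2,-.03,0],[.2,.03,0],[0,.03,0]])
o=cv2.resize(sc[60:220,300:500],None,fx=3.2,fy=3.2,interpolation=cv2.INTER_CUBIC)[:,:,::-1].copy()
P=arm.camera_params('scene')
B=corners((.055,.04,.06))[[0,2,6,4,0,1,3,7,5,1]]
for A in(L,B+[.0275,0,.03]):cv2.polylines(o,[np.int32((proj(lane(A),P)-[300,60])*3.2)],True,(0,0,255),1)
cv2.imwrite('pics/s6.png',o)
for z in(.09,.053,.046):plan(lane([.115,0,z]),tool(.147,np.radians(20)))
E
```

```text
17.9333 [ 0.11662895 -0.00033869  0.15454372] 0.03906819126963034
shift [-0.067, -0.0, 0.823] turn [-0.001, 0.0, 0.0] calls 0.82
shift [-0.067, 0.0, 1.285] turn [-0.001, 0.0, 0.0] calls 1.29
shift [-0.067, 0.0, 1.373] turn [-0.001, 0.0, 0.0] calls 1.37
```

View pics/s6.png

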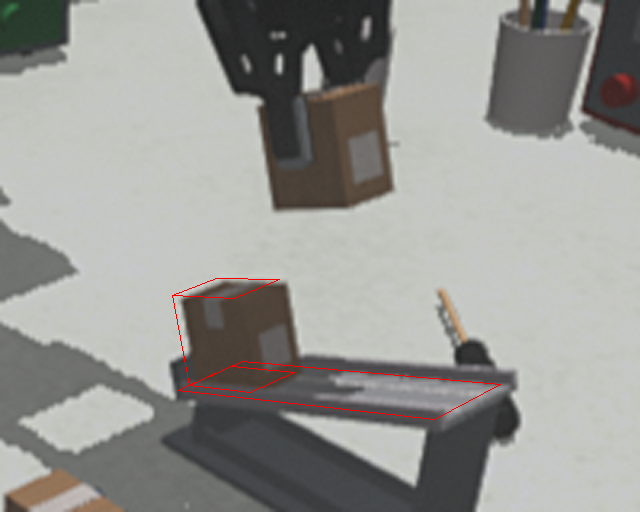

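```bash
python3 - <<'E'
from h import *
P=arm.camera_params('scene');sc=arm.camera('scene');t=arm.camera('top');T=arm.camera_params('top')
s=arm.get_state();q=R.from_rotvec(s['ee_rot'])
held=q.apply(corners((.055,.04,.06))+[0,0,.012])+s['tool_pos'];left=lane(corners((.055,.04,.06))+[.0275,0,.03])
oldest=R.from_euler('z',.147).apply(corners((.055,.04,.06)))+[.5412,-.0316,.034]
bb=lambda a:(a.min(0).round(1).tolist(),a.max(0).round(1).tolist())
for n,roi,m in(('held',(378,83,425,127),held),('left',(350,146,394,181),left),('oldest',(295,185,345,245),oldest)):
    h,_=brown(sc,roi);print(n,'seen',bb(grow(h)),'model',bb(proj(m,P)))
for n in('oldest_center','lane'):print(n,[(c,np.round(d['xyz'],3).tolist(),round(d['p'],2)) for c in('scene','top') for d in arm.place_of(n,c)[:2]])
E
```

```text
held seen ([400.5, 86.5], [422.5, 124.5]) model ([378.3, 85.0], [421.5, 125.2])Traceback (most recent call last):
  File "<stdin>", line 8, in <module>
  File "h.py", line 9, in brown
    pts=cv2.findNonZero(o); return cv2.convexHull(pts).reshape(-1,2).astype(float), int(o.sum())
                                   ~~~~~~~~~~~~~~^^^^^
cv2.error: OpenCV(4.12.0) /io/opencv/modules/imgproc/src/convhull.cpp:143: error: (-215:Assertion failed) total >= 0 && (depth == CV_32F || depth == CV_32S) in function 'convexHull'
```

The scene camera has a common offset of about 2 px (the held carton shows it too), so relative agreement is within about 3 mm. That is well inside the 10 mm side clearance, so I lower the carton.

>>> move_arm:
  delta_pos:
    - [-0.07,0,0.2]
    - [-0.14,0,0.4]
    - [-0.14,0,0.6]
    - [-0.14,0,0.8]
    - [-0.14,0,0.95]
    - [-0.14,0,1.0]
    - [-0.14,0,1.0]
  rotation:
    - [0,0,0]
    - [0,0,0]
    - [0,0,0]
    - [0,0,0]
    - [0,0,0]
    - [0,0,0]
    - [0,0,0]

```text
time_s: 18.77
tool_pos: [0.52, 0.1627, 0.1479]
ee_rot: [-3.059, -0.226, -0.537]
ft_force: [0.8, -0.4, -0.7]
gripper_width: 0.0395
grip_force: 60.9
```

>>> move_arm:
  delta_pos:
    - [0,0,0.08]
    - [0,0,0.16]
    - [0,0,0.24]
    - [0,0,0.28]
    - [0,0,0.3]
    - [0,0,0.3]
  rotation:
    - [0,0,0]
    - [0,0,0]
    - [0,0,0]
    - [0,0,0]
    - [0,0,0]
    - [0,0,0]

```text
time_s: 19.27
tool_pos: [0.528, 0.1641, 0.126]
ee_rot: [-3.059, -0.226, -0.54]
ft_force: [0.4, 0.7, -0.8]
gripper_width: 0.039
grip_force: 60.9
```

```bash
python3 - <<'E'
from h import *
s=arm.get_state();print(s['time_s'],LQ.inv().apply(s['tool_pos']-LO),s['gripper_width'],s['ft_force'])
E
```

```text
19.2667 [0.10926705 0.00061266 0.05178857] 0.03900079091021369 [ 0.37125018  0.68842675 -0.77178807]
```

>>> move_arm:
  delta_pos:
    - [0,0,0.03]
    - [0,0,0.06]
    - [0,0,0.06]
    - [0,0,0.06]
  rotation:
    - [0,0,0]
    - [0,0,0]
    - [0,0,0]
    - [0,0,0]

```text
time_s: 19.6
tool_pos: [0.5296, 0.1643, 0.1218]
ee_rot: [-3.059, -0.226, -0.54]
ft_force: [0.3, 0.3, -0.9]
gripper_width: 0.0391
grip_force: 60.9
```

>>> move_arm:
  delta_pos:
    - [0,0,0.015]
    - [0,0,0.03]
    - [0,0,0.03]
  rotation:
    - [0,0,0]
    - [0,0,0]
    - [0,0,0]

```text
time_s: 19.85
tool_pos: [0.5304, 0.1644, 0.1195]
ee_rot: [-3.059, -0.226, -0.54]
ft_force: [-0.4, -0.3, -1.0]
gripper_width: 0.0392
grip_force: 60.9
```

>>> move_arm:
  delta_pos:
    - [0,0,0.012]
    - [0,0,0.025]
    - [0,0,0.025]
  rotation:
    - [0,0,0]
    - [0,0,0]
    - [0,0,0]

```text
time_s: 20.1
tool_pos: [0.5311, 0.1646, 0.1176]
ee_rot: [-3.059, -0.226, -0.54]
ft_force: [-0.9, 0.2, -0.7]
gripper_width: 0.039
grip_force: 60.9
```

Within about 1 mm of the floor; I let go here and retreat along the lane normal.

>>> move_arm:
  delta_pos:
    - [0,0,0]
    - [0,0,0]
    - [0,0,0]
    - [0,0,0]
    - [0,0,0]
    - [0,0,0]
    - [0,0,0]
    - [0,0,0]
    - [0,0,0]
    - [0,0,0]
    - [0,0,0]
    - [0,0,0]
  rotation:
    - [0,0,0]
    - [0,0,0]
    - [0,0,0]
    - [0,0,0]
    - [0,0,0]
    - [0,0,0]
    - [0,0,0]
    - [0,0,0]
    - [0,0,0]
    - [0,0,0]
    - [0,0,0]
    - [0,0,0]
  fingers: -1

```text
time_s: 21.1
tool_pos: [0.5311, 0.1646, 0.1177]
ee_rot: [-3.059, -0.226, -0.541]
ft_force: [1.0, 0.1, 0.3]
gripper_width: 0.0852
grip_force: 0.0
```

>>> move_arm:
  delta_pos:
    - [0,0,-0.2]
    - [0,0,-0.5]
    - [0,0,-0.8]
    - [0,0,-1.0]
    - [0,0,-1.0]
  rotation:
    - [0,0,0]
    - [0,0,0]
    - [0,0,0]
    - [0,0,0]
    - [0,0,0]

```text
time_s: 21.52
tool_pos: [0.5048, 0.1607, 0.1963]
ee_rot: [-3.056, -0.227, -0.549]
ft_force: [0.2, 0.3, -0.4]
gripper_width: 0.0854
grip_force: 0.0
```

>>> move_arm:
  delta_pos:
    - [0,0,-0.3]
    - [0,0,-0.6]
    - [0,0,-0.9]
    - [0,0,-0.9]
    - [0,0,-0.9]
    - [0,0,-0.9]
    - [0,0,-0.9]
    - [0,0,-0.9]
  rotation:
    - [0,0,0]
    - [0,0,0]
    - [0,0,0]
    - [0,0,0]
    - [0,0,0]
    - [0,0,0]
    - [0,0,0]
    - [0,0,0]

```text
time_s: 22.18
tool_pos: [0.4793, 0.1566, 0.2591]
ee_rot: [-3.06, -0.226, -0.537]
ft_force: [0.7, -0.0, -0.7]
gripper_width: 0.0852
grip_force: 0.0
```

```bash
python3 - <<'E'
from h import *
s,p,im=look('w7');sc=arm.camera('scene')
q=lambda y:R.from_euler('z',y)*R.from_euler('y',-np.radians(20))
o=im[:,:,::-1].copy();B=corners((.11,.04,.06))[1::2][[0,1,3,2]]+[.055,0,.03]
cv2.polylines(o,[np.int32(proj(lane(B),p))],True,(0,0,255),1)
o=np.hstack([o[0:300,150:500],cv2.resize(sc[110:260,270:480],(420,300))[:,:,::-1]]);cv2.imwrite('pics/s7.png',o);print(s['time_s'],s['tool_pos'])
E
```

```text
22.1833 [0.47934443 0.15655387 0.25905011]
```

View pics/s7.png

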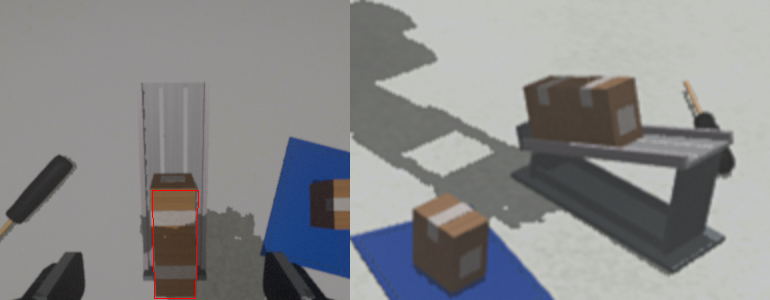

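The two lane cartons fill the predicted 110 mm outline (crop 175,190–298), in line and touching. The oldest carton is upright on the mat and the arm is clear, so I hand in.

```bash
python3 -c "
from bench import arm
print(arm.sign_off())"
```

```text
the job is handed in; nothing more can be done
None
```

The job is handed in at about 22 s of the 64 s allowed, but the sign-off returned no verdict: in the last pictures the oldest carton stands upright near the middle of the mat, the new carton sits in line against the one left in the lane, and the arm is clear.

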